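# Set the boiler's time switch to the fifth click

### The job

Set the boiler's time switch: press the release tab of its clear splash cover down and, keeping it pressed, slide the cover fully open. Then set the dial to the fifth click position, counted clockwise from the long rib on the deck (which is position zero). Leave the cover open, and do not disturb the mug, bowl, salt shaker and sink plug standing round it.

Things in the scene. Friction and masses are not known exactly. Their poses are not given: they have to be found in the camera images.
- time_switch: White housing of the time switch, fixed on the worktop: 120 (x) x 270 (y) mm, deck 50 mm high. Origin on the worktop; z up; the dial stands 62 mm from it toward -y. A clear cover hides the dial: closed it spans y = -115 to +20 mm, 112 mm wide in x, top 88 mm above the worktop; it opens 120 mm toward +y, along the housing.
- cover_hood (a joint): Slide of the clear cover, m: 0 closed, 0.120 fully open (stop). Latched at 0 until the tab is pressed at least 5 mm; the tab must stay pressed over the first 12 mm of the slide. A few newtons move it, and it stays where it is left.
- tab_top (a point): Centre of the top of the grey ribbed release tab in the cover's top: 40 mm (housing x) x 34 mm (housing y), 88 mm above the worktop when up. Pressed straight down it gives 8 mm (2.5 N at first, 5.6 N at the bottom) and springs back. It rides with the cover.
- tab (a joint): Travel of the release tab, m: 0 up, 0.008 fully pressed.
- dial_centre (a point): Point on the dial's vertical axis, level with the top of its wing, 80 mm above the worktop. The dial: a grey disc 64 mm across, top 58.5 mm above the worktop, with an upright black wing across it from there to 80 mm: 10 mm thick, 8 mm at its long pointer nose (33 mm from the axis); short tail (18 mm).
- dial_nose (a point): End of the pointer nose at the top of the wing, 32 mm from the dial's axis; turns with the dial.
- dial_knob (a joint): Dial angle, rad, growing clockwise seen from above: 0 at the long rib on the deck (stop), then a click and a short rib every 0.5236 (30 deg), the eighth and last at 4.189 (stop); the fifth is 2.618. The nose points 2.094 minus this angle counter-clockwise of the housing's +x. Past half-way it springs on to the next click; 0.15 N m (6 N or more near the nose) turns it.
- mug_mid (a point): Bystander: centre of a white mug, 74 mm across (106 with handle), 92 mm high; point 46 mm above the worktop.
- bowl_mid (a point): Bystander: centre of a white bowl, 113 mm across, 64 mm high; point 32 mm above the worktop.
- salt_mid (a point): Bystander: centre of a white salt shaker, 43 mm across, 73 mm high; point 36 mm above the worktop.
- plug_mid (a point): Bystander: centre of a black sink plug, 52 mm across, 25 mm high; point 12 mm above the worktop.
- ridge (a point): Middle of the near (-y) face of the grey thumb ridge, a part of the cover that stands across the tab's +y end, 19 mm from the tab's centre: 50 mm wide (housing x), 6 mm thick, its top 100 mm above the worktop. A fingertip that holds the tab down pushes here toward +y. The point lies 94 mm above the worktop.

How it is judged:
By the outcome, as a careful person would: the job done as asked, in the order asked, and still so for the second after the job is handed in, with the robot touching nothing.
It also fails if it takes over 67 s, if anything falls off the work surface, if the arm or the gripper's body presses on something with over 40 N, if the wrist force passes 120 N, or if a joint passes its speed limit or range.

### The arm

A 6-joint arm with a two-finger parallel gripper is mounted at the origin on a cart in front of the work surface, level with it; the furniture and walls round the work are solid. World frame = base frame: x ahead of the robot, y to its left, z up, the work surface at z = 0. Lengths are in mm, angles in degrees, forces in N, time in s.
With the tool pointing down it reaches from about 300 to 850 mm from the base axis. Payload 4.2 kg.
Tool frame: the origin (TCP) lies between the finger pads; the fingertips stand 14 mm ahead of it and the grasp point (between the pads) lies 5 mm behind it (env.finger_overhang is the distance from the TCP to the fingertips, in mm); z points along the fingers, y is the line along which they close (so a half turn about z gives the same grasp; the last joint's range is limited). The gripper opens to 91 mm and grips with 3 to 60 N. Pads are 32 mm wide; open, the fingers measure 118 mm over their backs; the gripper's body (76 mm by 178 mm) begins 60 mm behind the grasp point.
Start: joints at [-74.026, 18.312, 89.639, -0, 72.044, -1.146], TCP at [169.268, -549.536, 227.976] pointing down, gripper open.
Joint ranges: [-177.97, 177.97], [-48.28, 115.42], [12.27, 149.76], [-77.06, 257.06], [2.81, 150.46], [-146.56, 146.56]. Speed limits (degrees/s): [147.25, 147.25, 180, 180, 180, 180].

### API

Orientations are given as [roll, pitch, yaw] about the fixed x, y, z axes, in that order (R = Rz(yaw) Ry(pitch) Rx(roll)).
In Python, from workcell import status, cams, env, finder gives the robot as it stands.
- The arm moves only by the tool apply_moves, never from a script. Its argument "increments" is a list of rows, each a list of 7 numbers: the opening, from -1 (shut) to 1 (fully open), then the shift along the world's x, y, z in m, then the turn, a rotation vector about the world's x, y, z in degrees. In form: [[gripper, x, y, z, ax, ay, az], ...]. A call has 1 to 5 rows; each row shifts and turns the commanded pose from where the row before left it; what a row does not reach is not made up. A row lasts 1/12 s, in which the tool goes at most 41.7 mm and 7.16 degrees, less where a joint would pass 70% of its speed; a pose out of reach is approached as far as the arm can. A call with a gripper value outside its range is refused whole. The fingers move at their own pace and stop on an object; "newtons" is the grip in N (left out, the last holds). Time passes only in rows, so rows that do not move let the fingers close. It gives the time, the measured TCP pose, the force, the opening and the grip force at its end, in the units of the state.
- status.state(): the state, without advancing time (a new reading comes with each control period).
- cams.grab_frame(name): name is "side" or "top" or "wrist"; returns a dict with "color" (400x640x3 uint8, red, green, blue), "intrinsics" (3x3 intrinsics, pixels), "R" (3x3) and "t" (3): a world point X has camera coordinates R X + t. Camera axes: x right, y down, z forward; pixel columns grow to the right and rows downward; lengths in mm; the calibration is good to about 2 mm. The wrist camera is an equidistant fisheye: a pixel r from the principal point sees the ray r / f radians off the axis. A picture is of the moment at which its call begins. There is no depth.
- env.job_done(): hands the job in; it is judged then, once.
Trained networks look in the newest picture that a camera, given by its name, has taken for a name from the list of things; names that differ only in an ending like _2 or _b are one class to them, and where a whole thing is asked for, a point or a joint stands for the part that bears it (a point fixed in the world has none). Each returns a list of dicts, best first, with "score" (0 to 1); they miss things now and then, are a little off and sometimes report something else, mostly with a low value. They report only what shows in the picture. A call takes as long as a camera call.
- finder.boxes_of(query, camera): "rect" ([left, top, width, height] in pixels, round what is visible of it).
- finder.trace(query, camera): "pixels" (400x640 bool, what is visible of it) and "rect" ([left, top, width, height] in pixels, round what is visible of it).
The state is a dict: "time_s": time; "qpos": joint angles; "qvel": joint speeds; "effort": joint torques, N m; "ee_pos": TCP position; "ee_rot": TCP orientation; "force": force on the tool from outside, world axes, zero at the start; "torque": the same for the moment, N m; "gripper_width": finger opening in mm; "gripper_force": force on a finger pad.
Only numpy, scipy, OpenCV 4.12 (cv2) and the standard library are available. Lean on these libraries where they do the work, as an engineer would, in place of code of your own. Each camera call takes 0.05 s, during which the arm holds its last target. There are 200 camera calls.

## Working session

There is one attempt and no reset: what is moved stays moved. The work goes in short steps, Python scripts to look and compute and a tool call to move; the robot and the scene stay as the last step left them, time stands still between calls to the robot, and variables do not carry over. Pictures are saved under pics/ and viewed, at most 10 in all, crops included, and the job is handed in when it is done.

Besides the shell and the picture viewer there is one more tool, called after "Emit:" by a JSON object that holds its "fn" and its "kwargs". apply_moves: Moves the arm, as the interface text tells. Its arguments: {"type":"object","properties":{"increments":{"type":"array","items":{"type":"array","items":{"type":"number"}}},"newtons":{"type":"number"}},"required":["increments"]}

```bash
ls; mkdir -p pics; cat > h.py <<'E'
import numpy as np, cv2
from workcell import status, cams, env, finder
def save(n,f): cv2.imwrite(f'pics/{f}.png', cams_last[n]['color'][:,:,::-1])
cams_last={}
def grab(n):
    cams_last[n]=cams.grab_frame(n); return cams_last[n]
def ray(f,u,v,fish=False):
    K=np.array(f['intrinsics']);R=np.array(f['R']);t=np.array(f['t'])
    x=(u-K[0,2])/K[0,0];y=(v-K[1,2])/K[1,1]
    if fish:
        r=np.hypot(x,y); s=np.sin(r)/max(r,1e-9); d=np.array([x*s,y*s,np.cos(r)])
    else: d=np.array([x,y,1.])
    return -R.T@t, R.T@d
def onz(f,u,v,z,fish=False):
    c,d=ray(f,u,v,fish); return c+d*(z-c[2])/d[2]
def proj(f,X,fish=False):
    K=np.array(f['intrinsics']);p=np.array(f['R'])@X+np.array(f['t'])
    if fish:
        r=np.hypot(p[0],p[1]);th=np.arctan2(r,p[2]);p=np.array([p[0]/r*th,p[1]/r*th,1])
    return K[0,0]*p[0]/p[2]+K[0,2],K[1,1]*p[1]/p[2]+K[1,2]
E
python3 - <<'E'
from h import *
for n in ['top','side']:
    f=grab(n); save(n,n+'0'); print(n,onz(f,320,200,0),-np.array(f['R']).T@f['t'])
    for q in ['time_switch','tab_top','dial_centre','mug_mid','bowl_mid','salt_mid','plug_mid','ridge','cover_hood']:
        b=finder.boxes_of(q,n)[:2]
        print(q,[(np.round(x['rect']).tolist(),round(x['score'],2)) for x in b])
s=status.state();print(s)
E
```

```text
pics
top [514.45000759 198.85014899   0.        ] [ 467.08194835  196.2580878  1084.21332119]
time_switch [([260.0, 162.0, 123.0, 113.0], 0.66)]
tab_top [([320.0, 205.0, 19.0, 20.0], 0.85)]
dial_centre [([261.0, 169.0, 123.0, 105.0], 0.71)]
mug_mid [([216.0, 236.0, 39.0, 50.0], 0.66), ([368.0, 130.0, 51.0, 49.0], 0.41)]
bowl_mid [([369.0, 131.0, 50.0, 49.0], 0.74)]
salt_mid [([333.0, 139.0, 20.0, 27.0], 0.85)]
plug_mid [([307.0, 156.0, 22.0, 26.0], 0.94)]
ridge [([304.0, 168.0, 75.0, 75.0], 0.88)]
cover_hood [([304.0, 167.0, 77.0, 77.0], 0.92), ([320.0, 204.0, 20.0, 19.0], 0.46)]
side [ 4.57814939e+02  9.93235386e+01 -1.13686838e-13] [958.76790345 814.49819852 902.10931132]
time_switch [([276.0, 171.0, 124.0, 88.0], 0.93), ([400.0, 226.0, 41.0, 47.0], 0.59)]
tab_top [([327.0, 195.0, 17.0, 12.0], 0.77)]
dial_centre [([277.0, 173.0, 126.0, 87.0], 0.95)]
mug_mid [([401.0, 227.0, 40.0, 46.0], 0.58), ([228.0, 174.0, 46.0, 39.0], 0.29)]
bowl_mid [([230.0, 174.0, 43.0, 42.0], 0.75)]
salt_mid [([258.0, 218.0, 17.0, 23.0], 0.52)]
plug_mid [([260.0, 215.0, 16.0, 22.0], 0.39), ([277.0, 170.0, 74.0, 59.0], 0.39)]
ridge [([280.0, 170.0, 72.0, 56.0], 0.86), ([325.0, 195.0, 18.0, 13.0], 0.63)]
cover_hood [([281.0, 170.0, 72.0, 59.0], 0.57)]
{'time_s': 1.0, 'qpos': array([-7.40261056e+01,  1.83113763e+01,  8.96394867e+01, -6.95777317e-04,
        7.20438743e+01, -1.14691551e+00]), 'qvel': array([-0.00247178, -0.00491306, -0.00672296,  0.02586709, -0.02597724,
        0.01815853]), 'effort': array([-1.58105875e-03, -4.12363064e+01, -2.32234633e+01,  7.29370164e-02,
        3.77144851e-02, -4.23916774e-06]), 'ee_pos': array([ 169.26341243, -549.53397168,  227.97787594]), 'ee_rot': array([1.79994752e+02, 7.67111897e-04, 1.71210244e+01]), 'force': array([-0.42164955,  0.63910134,  0.31435263]), 'torque': array([-0.04229961,  0.01834102, -0.00649168]), 'gripper_force': 0.0, 'gripper_width': 91.17248022597343}
```

```bash
python3 - <<'E'
from h import *
f=grab('top'); c=f['color'][110:310,190:450,::-1]
cv2.imwrite('pics/topc.png',cv2.resize(c,None,fx=3,fy=3,interpolation=cv2.INTER_CUBIC))
m=finder.trace('time_switch','top')[0]['pixels'].astype(np.uint8)
r=cv2.minAreaRect(cv2.findNonZero(m)); print(r)
m=finder.trace('cover_hood','top')[0]['pixels'].astype(np.uint8)
r=cv2.minAreaRect(cv2.findNonZero(m)); print(r,[np.round(onz(f,*p,88)[:2]).tolist() for p in cv2.boxPoints(r)])
m=finder.trace('tab_top','top')[0]['pixels'].astype(np.uint8)
r=cv2.minAreaRect(cv2.findNonZero(m)); print('tab',r,onz(f,*r[0],88))
g=grab('side')
m=finder.trace('tab_top','side')[0]['pixels'].astype(np.uint8)
r=cv2.minAreaRect(cv2.findNonZero(m)); print('tab side',r,onz(g,*r[0],88))
c=g['color'][150:290,220:450,::-1]
cv2.imwrite('pics/sidec.png',cv2.resize(c,None,fx=3.4,fy=3.4,interpolation=cv2.INTER_CUBIC))
E
```

```text
((320.76025390625, 220.87478637695312), (54.415767669677734, 123.45648193359375), 55.222171783447266)
((345.4310607910156, 203.8358917236328), (54.71807098388672, 62.25081253051758), 55.124671936035156) [[513.0, 233.0], [589.0, 119.0], [488.0, 53.0], [413.0, 167.0]]
tab ((329.1400146484375, 215.02000427246094), (19.0, 15.40000057220459), 53.13010025024414) [477.17105458 179.57524627  88.        ]
tab side ((331.3500061035156, 198.4499969482422), (14.862703323364258, 13.281564712524414), 18.43494987487793) [482.58238583 179.67677193  88.        ]
```

View pics/topc.png

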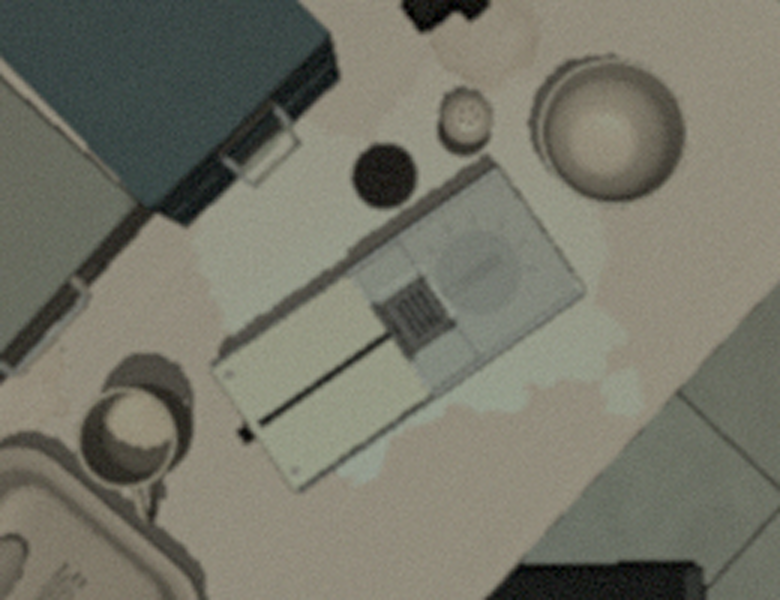

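View pics/sidec.png

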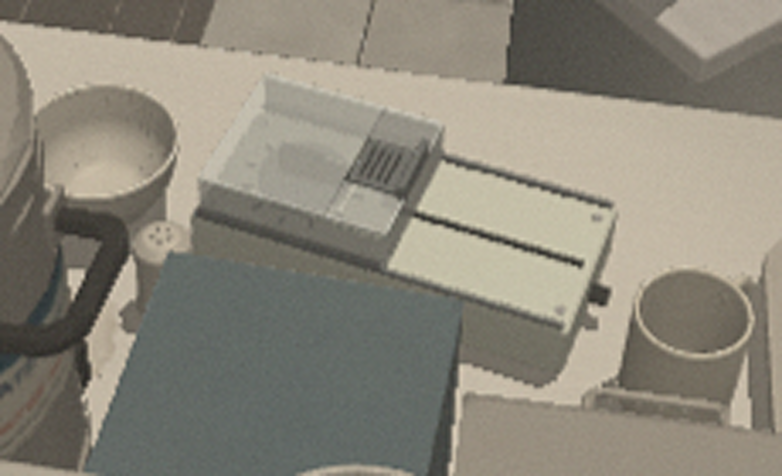

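The top crop shows the housing with the dial end at upper right (dial about 483,270 in the crop), the tab at (417,312), the mug at lower left and the bowl, salt and plug at the dial end. There is a teal box at upper left. I'll estimate the pose and check that box's height.

```bash
python3 - <<'E'
from h import *
f=grab('top');
# deck corners at +y end in crop px (x3) -> z=50 ; cover top etc
def tp(x,y): return 190+(x+.5)/3-.5,110+(y+.5)/3-.5
P={k:onz(f,*tp(*p),z)[:2] for k,(p,z) in dict(cA=((212,364),50),cB=((300,490),50),cC=((584,291),88),cD=((492,160),88),dial=((483,270),58.5),tab=((416,312),88),).items()}
print({k:np.round(v,1).tolist() for k,v in P.items()})
for k,p,z in [('teal',(330,40),0),('teal',(330,40),200),('tealb',(150,207),0),('tealb',(150,207),200)]:
    print(k,z,onz(f,*tp(*p),z))
g=grab('side')
def sp(x,y): return 220+(x+.5)/3.4-.5,150+(y+.5)/3.4-.5
from itertools import product
def tri(u1,u2):
    c1,d1=ray(f,*u1);c2,d2=ray(g,*u2)
    A=np.c_[d1,-d2];s=np.linalg.lstsq(A,c2-c1,rcond=None)[0]
    a=c1+d1*s[0];b=c2+d2*s[1];return np.round((a+b)/2,1),round(np.linalg.norm(a-b),1)
print('tab',tri(tp(416,312),sp(387,163)))
print('cA',tri(tp(212,364),sp(566,328)),'cB',tri(tp(300,490),sp(615,204)))
print('teal near corner',tri(tp(330,40),sp(170,253)),tri(tp(150,207),sp(461,312)))
for q,z in [('mug_mid',92),('bowl_mid',64),('salt_mid',73),('plug_mid',25)]:
    r=finder.boxes_of(q,'top')[0]['rect'];print(q,onz(f,r[0]+r[2]/2,r[1]+r[3]/2,z)[:2].round())
cv2.imwrite('pics/full.png',np.vstack([f['color'][:300,100:560],g['color'][50:350,100:560]])[:,:,::-1])
E
```

```text
{'cA': [445.8, 335.7], 'cB': [349.5, 271.7], 'cC': [492.0, 58.1], 'cD': [590.0, 122.3], 'dial': [510.7, 129.5], 'tab': [480.2, 181.3]}
teal 0 [701.00431475 242.52671065   0.        ]
teal 200 [657.8536982  233.99174397 200.        ]
tealb 0 [570.78757523 389.05195567   0.        ]
tealb 200 [551.65746036 353.48812997 200.        ]
tab (array([479.4, 181.9,  90.9]), np.float64(1.8))
cA (array([445.9, 335.7,  49.4]), np.float64(0.2)) cB (array([349.4, 271.8,  51.2]), np.float64(0.6))
teal near corner (array([667.3, 233.4, 168.7]), np.float64(6.6)) (array([555.8, 359. , 165. ]), np.float64(2.1))
mug_mid [382. 384.]
bowl_mid [611.  28.]
salt_mid [619. 141.]
plug_mid [586. 203.]
```

View pics/full.png

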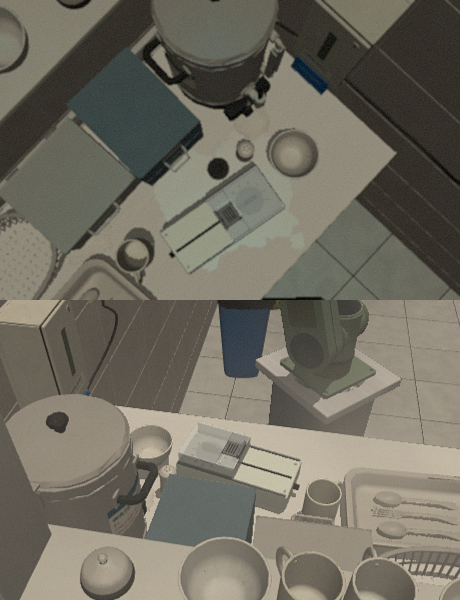

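The corner fits agree: housing yaw is about 33.5°, tab near (480,181), dial near (508,135). The teal box is about 167 mm tall and well clear. Moving over the tab with the fingers shut.

Emit:
{"fn": "apply_moves", "kwargs": {"increments": [[-1,0.0155,0.0365,0,0,0,0.82],[-1,0.0155,0.0365,0,0,0,0.82],[-1,0.0155,0.0365,0,0,0,0.82],[-1,0.0155,0.0365,0,0,0,0.82],[-1,0.0155,0.0365,0,0,0,0.82]]}}

```text
time_s: 2.02
ee_pos: [247.0, -365.3, 228.0]
ee_rot: [180.0, -0.0, 21.2]
force: [0.8, 0.0, 0.2]
gripper_width: 60.8
gripper_force: 0.0
```

Emit:
{"fn": "apply_moves", "kwargs": {"increments": [[-1,0.0155,0.0365,0,0,0,0.82],[-1,0.0155,0.0365,0,0,0,0.82],[-1,0.0155,0.0365,0,0,0,0.82],[-1,0.0155,0.0365,0,0,0,0.82],[-1,0.0155,0.0365,0,0,0,0.82]]}}

```text
time_s: 2.43
ee_pos: [324.5, -182.8, 228.3]
ee_rot: [179.9, -0.0, 25.3]
force: [0.8, 0.3, 0.6]
gripper_width: 27.1
gripper_force: 0.0
```

Emit:
{"fn": "apply_moves", "kwargs": {"increments": [[-1,0.0155,0.0365,0,0,0,0.82],[-1,0.0155,0.0365,0,0,0,0.82],[-1,0.0155,0.0365,0,0,0,0.82],[-1,0.0155,0.0365,0,0,0,0.82],[-1,0.0155,0.0365,0,0,0,0.82]]}}

```text
time_s: 2.85
ee_pos: [402.1, -0.0, 228.4]
ee_rot: [180.0, -0.1, 29.5]
force: [0.5, -0.7, 0.2]
gripper_width: 0.4
gripper_force: 0.0
```

Emit:
{"fn": "apply_moves", "kwargs": {"increments": [[-1,0.0155,0.0365,0,0,0,0.82],[-1,0.0155,0.0365,0,0,0,0.82],[-1,0.0155,0.0365,0,0,0,0.82],[-1,0,0,0,0,0,0.82],[-1,0,0,0,0,0,0]]}}

```text
time_s: 3.27
ee_pos: [448.6, 109.0, 227.7]
ee_rot: [180.0, 0.0, 32.9]
force: [-0.5, -1.7, -0.3]
gripper_width: 0.3
gripper_force: 0.0
```

```bash
python3 - <<'E'
from h import *
f=grab('wrist'); print(f['intrinsics'],-np.array(f['R']).T@f['t'])
cv2.imwrite('pics/w1.png',f['color'][:,:,::-1])
for q,z in [('tab_top',88),('dial_centre',58.5),('ridge',94),('time_switch',50),('dial_nose',80)]:
    for b in finder.trace(q,'wrist')[:2]:
        m=b['pixels'];r=b['rect'];v,u=np.nonzero(m);print(q,round(b['score'],2),np.round(r),u.mean(),v.mean(),onz(f,u.mean(),v.mean(),z,True))
E
```

```text
[[309.70691629   0.         317.83689811]
 [  0.         309.70691629 200.52577759]
 [  0.           0.           1.        ]] [513.77682262 152.45148214 383.27838698]
tab_top 0.85 [261. 106.  34.  43.] 274.03619909502265 127.0158371040724 [479.86929536 180.47560384  88.        ]
dial_centre 0.77 [155.  72. 237. 111.] 274.3741172798564 126.94666614646327 [476.73194279 183.00902048  58.5       ]
ridge 0.81 [244.  72. 148. 110.] 318.3976103763338 125.86480097118395 [503.56214782 145.53042686  94.        ]
time_switch 0.72 [150.  67. 241. 116.] 274.2338454412105 127.08341696904192 [475.55629841 183.86019485  50.        ]
```

View pics/w1.png

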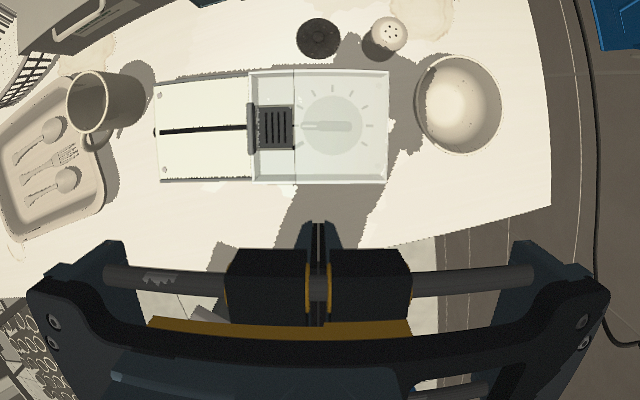

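The wrist picture shows the ridge at about u 247–255, the tab at (275,127), the dial at about (332,125) and its nose pointing left along housing +y. That puts the dial at position 1, so it needs +120° clockwise. Next I'll compute the coordinates.

```bash
python3 - <<'E'
from h import *
f=grab('wrist')
c=cv2.resize(f['color'][60:190,145:400],None,fx=3,fy=3,interpolation=cv2.INTER_CUBIC)
cv2.imwrite('pics/w1c.png',c[:,:,::-1])
P=lambda u,v,z:onz(f,u,v,z,True)[:2].round(1)
print('tab',P(275.5,127.5,88),'ridge top near edge',P(256,128,100),'dial',P(332,125,58.5))
a,b,c2,d=P(389,71,50),P(389,183,50),P(155,86,50),P(160,182,50);print(a,b,c2,d)
A=P(250,128,100)-P(332,126,58.5); print(np.degrees(np.arctan2(A[1],A[0]))-90)
E
```

```text
tab [480.1 176.2] ridge top near edge [471.6 190.5] dial [510.4 130.2]
[594.7 110.8] [491.8  40.8] [446.3 331.4] [348.2 270.7]
31.864280191766923
```

View pics/w1c.png

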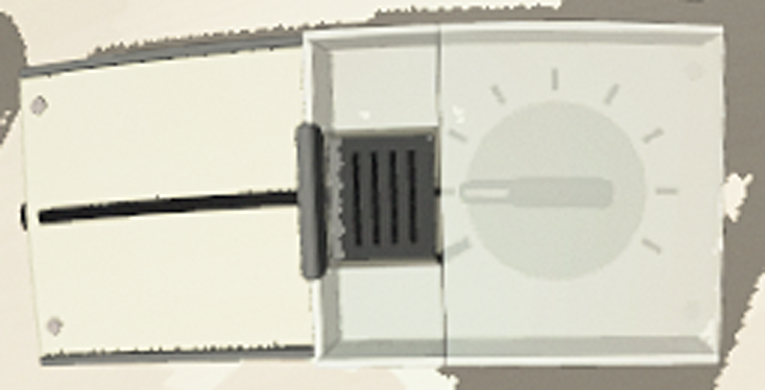

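```bash
python3 - <<'E'
from h import *
from scipy.optimize import least_squares
f=grab('wrist');t=grab('top')
w=lambda x,y:(145+(x+.5)/3-.5,60+(y+.5)/3-.5)
tp=lambda x,y:(190+(x+.5)/3-.5,110+(y+.5)/3-.5)
# local points with obs; unknown x,y,yaw,ty(tab y)
def loc(T): return [
 (f,1,w(556,190),(0,-62,58.5)),(f,1,w(722,25),(56,-115,88)),(f,1,w(720,362),(-56,-115,88)),(f,1,w(437,130),(20,T-17,88)),(f,1,w(435,263),(-20,T-17,88)),
 (f,1,w(322,123),(25,T+19,100)),(f,1,w(325,275),(-25,T+19,100)),
 (f,1,w(20,72),(60,135,50)),(f,1,w(42,362),(-60,135,50)),
 (t,0,tp(212,364),(60,135,50)),(t,0,tp(300,490),(-60,135,50))]
def pred(p):
    c,s=np.cos(p[2]),np.sin(p[2]);o=[]
    for fr,fi,ob,l in loc(p[3]):
        X=np.array([p[0]+c*l[0]-s*l[1],p[1]+s*l[0]+c*l[1],l[2]]);o+=list(np.array(proj(fr,X,fi))-ob)
    return o
r=least_squares(pred,[471,193,.58,-16],loss='soft_l1');p=r.x
print(p[:2],np.degrees(p[2]),p[3]);print(np.array(pred(p)).reshape(-1,2).round(1).tolist())
R=lambda x,y:np.round([p[0]+np.cos(p[2])*x-np.sin(p[2])*y,p[1]+np.sin(p[2])*x+np.cos(p[2])*y],1)
print('tab',R(0,p[3]),'ridge',R(0,p[3]+19),'dial',R(0,-62)); print(status.state()['ee_pos'],status.state()['ee_rot'])
E
```

```text
[475.96112154 186.55120305] 33.36997648733166 -8.945727810379987
[[-1.8, 0.1], [-1.2, -0.9], [-1.8, 0.8], [0.4, 0.9], [2.0, -1.8], [-1.5, -0.7], [-0.4, 2.1], [5.3, -2.1], [5.2, 1.3], [1.5, -2.7], [2.4, -1.0]]
tab [480.9 179.1] ridge [470.4 194.9] dial [510.1 134.8]
[448.18523298 106.69354336 228.17817906] [ 1.79985337e+02 -2.02669537e-02  3.26100248e+01]
```

Emit:
{"fn": "apply_moves", "kwargs": {"increments": [[-1,0.011,0.0245,-0.02,0,0,0.8],[-1,0.011,0.0245,-0.02,0,0,0],[-1,0.01,0.0245,-0.03,0,0,0],[-1,0,0,-0.035,0,0,0],[-1,0,0,0,0,0,0]]}}

```text
time_s: 4.13
ee_pos: [476.5, 180.2, 117.3]
ee_rot: [-179.8, 0.7, 33.6]
force: [-1.2, -0.2, -0.2]
gripper_width: 0.6
gripper_force: 0.0
```

```bash
python3 - <<'E'
from h import *
f=grab('wrist');s=status.state();print(s['ee_pos'],s['ee_rot'],s['force'])
p0=np.array([475.96,186.55]);c,sn=np.cos(np.radians(33.37)),np.sin(np.radians(33.37))
im=f['color'][:,:,::-1].copy()
for x,y,z in [(20,-26,88),(-20,-26,88),(20,8,88),(-20,8,88),(25,10,100),(-25,10,100),(0,-62,58.5)]:
    u=proj(f,np.array([p0[0]+c*x-sn*y,p0[1]+sn*x+c*y,z]),True);cv2.circle(im,tuple(int(round(a*1)) for a in u),2,(0,0,255),1)
e=s['ee_pos'];u=proj(f,e+[0,0,-14],True);cv2.circle(im,tuple(int(round(a)) for a in u),2,(255,0,0),-1);print(u)
cv2.imwrite('pics/w2.png',cv2.resize(im[50:350,170:470],None,fx=2,fy=2))
E
```

```text
[477.85328428 180.144605   120.22422234] [-179.89724871    0.46496862   33.52238792] [-0.65025558 -0.73152263  1.20169661]
(np.float64(321.19976249754075), np.float64(246.86183331419136))
```

View pics/w2.png

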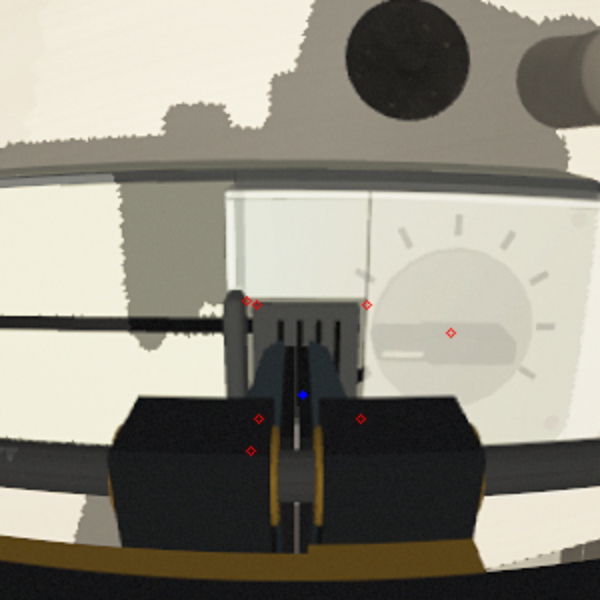

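Predicted tab corners match the picture: tab at crop x 252–360 and the fingertip centred over it at about 300. Pressing down.

Emit:
{"fn": "apply_moves", "kwargs": {"increments": [[-1,0.002,0,-0.01,0,0,0],[-1,0,0,-0.006,0,0,0],[-1,0,0,-0.004,0,0,0],[-1,0,0,-0.003,0,0,0],[-1,0,0,0,0,0,0]]}}

```text
time_s: 4.6
ee_pos: [482.8, 180.6, 100.6]
ee_rot: [179.9, -0.1, 33.5]
force: [0.1, -0.8, 3.2]
gripper_width: 0.4
gripper_force: 1.4
```

Emit:
{"fn": "apply_moves", "kwargs": {"increments": [[-1,0,0,-0.003,0,0,0],[-1,0,0,-0.003,0,0,0],[-1,0,0,0,0,0,0],[-1,0,0,0,0,0,0]]}}

```text
time_s: 4.93
ee_pos: [482.8, 180.9, 94.5]
ee_rot: [180.0, -0.1, 33.5]
force: [0.7, -2.3, 5.1]
gripper_width: 0.7
gripper_force: 2.6
```

Force 5 N at about 7.5 mm of travel, so the tab is pressed. Sliding.

Emit:
{"fn": "apply_moves", "kwargs": {"increments": [[-1,-0.00275,0.0042,-0.0005,0,0,0],[-1,-0.00275,0.0042,0,0,0,0],[-1,-0.00275,0.0042,0,0,0,0],[-1,-0.00275,0.0042,0,0,0,0],[-1,-0.00275,0.0042,0,0,0,0]]}}

```text
time_s: 5.35
ee_pos: [468.9, 202.1, 94.2]
ee_rot: [179.9, -0.1, 33.5]
force: [-0.1, -2.2, 5.3]
gripper_width: 0.6
gripper_force: 3.2
```

Emit:
{"fn": "apply_moves", "kwargs": {"increments": [[-1,-0.011,0.0167,0,0,0,0],[-1,-0.011,0.0167,0,0,0,0],[-1,-0.011,0.0167,0,0,0,0],[-1,-0.0083,0.0125,0,0,0,0],[-1,-0.0055,0.0084,0,0,0,0]]}}

```text
time_s: 5.77
ee_pos: [421.8, 274.3, 94.2]
ee_rot: [180.0, -0.1, 33.6]
force: [0.7, -1.9, 6.1]
gripper_width: 0.1
gripper_force: 2.8
```

Emit:
{"fn": "apply_moves", "kwargs": {"increments": [[-1,-0.0055,0.0084,0,0,0,0],[-1,-0.0033,0.005,0,0,0,0],[-1,-0.00165,0.0025,0,0,0,0],[-1,0,0,0,0,0,0]]}}

```text
time_s: 6.1
ee_pos: [412.4, 288.6, 94.2]
ee_rot: [179.8, -0.1, 33.6]
force: [2.9, -4.1, 5.3]
gripper_width: 0.5
gripper_force: 6.6
```

Emit:
{"fn": "apply_moves", "kwargs": {"increments": [[-1,-0.0017,0.0025,0,0,0,0],[-1,-0.0017,0.0025,0,0,0,0],[-1,-0.0005,0.0009,0,0,0,0],[-1,0,0,0,0,0,0]]}}

```text
time_s: 6.43
ee_pos: [412.2, 289.0, 94.3]
ee_rot: [179.1, -0.1, 33.9]
force: [16.0, -25.2, 6.9]
gripper_width: 0.5
gripper_force: 19.2
```

At the stop (30 N). Relaxing, then lifting straight off.

Emit:
{"fn": "apply_moves", "kwargs": {"increments": [[-1,0.0017,-0.0025,0,0,0,0],[-1,0.0011,-0.0017,0.003,0,0,0],[-1,0,0,0.008,0,0,0],[-1,0,0,0.03,0,0,0],[-1,0,0,0.04,0,0,0]]}}

```text
time_s: 6.85
ee_pos: [408.2, 289.2, 172.4]
ee_rot: [-180.0, 0.5, 33.5]
force: [0.9, -0.0, -0.3]
gripper_width: 0.2
gripper_force: 0.0
```

Emit:
{"fn": "apply_moves", "kwargs": {"increments": [[-0.4,0.01,-0.02,0.035,0,0,0],[-0.4,0.02,-0.035,0,0,0,0],[-0.4,0.02,-0.035,0,0,0,0],[-0.4,0.02,-0.035,0,0,0,0],[-0.4,0,0,0,0,0,0]]}}

```text
time_s: 7.27
ee_pos: [482.9, 160.7, 209.4]
ee_rot: [179.8, -0.0, 33.2]
force: [-0.1, 0.8, -0.6]
gripper_width: 26.7
gripper_force: 0.0
```

```bash
python3 - <<'E'
from h import *
f=grab('wrist');s=status.state();print(s['ee_pos'],s['ee_rot'],s['force'],s['qpos'])
p0=np.array([475.96,186.55]);c,sn=np.cos(np.radians(33.37)),np.sin(np.radians(33.37))
im=f['color'][:,:,::-1].copy()
for x,y,z in [(56,5,88),(-56,5,88),(0,-62,58.5)]:
    u=proj(f,np.array([p0[0]+c*x-sn*y,p0[1]+sn*x+c*y,z]),True);print(u);cv2.circle(im,tuple(int(round(a)) for a in u),2,(0,0,255),1)
cv2.imwrite('pics/w3.png',cv2.resize(im[30:280,120:520],None,fx=2,fy=2,interpolation=cv2.INTER_CUBIC))
E
```

```text
[481.35422615 163.08392388 209.18752258] [ 1.79992637e+02 -7.19190510e-04  3.31871890e+01] [-0.68074347  0.69215074  0.29557894] [ 1.74242886e+01  1.30830276e+01  9.98798381e+01 -7.48364203e-03
  6.70344422e+01  7.42400195e+01]
(np.float64(284.41057333664617), np.float64(128.83627167416137))
(np.float64(287.9223257347084), np.float64(244.98949434956205))
(np.float64(354.4598695187546), np.float64(182.28816875652348))
```

View pics/w3.png

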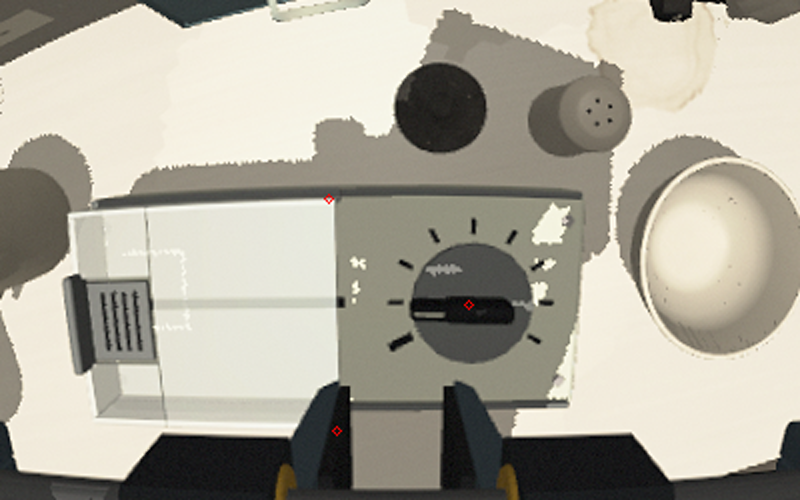

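The cover is fully open (edge at crop x≈337), the long rib is at lower left, and the nose points left at position 1. The dial disc centre is at about (472,302), close to the prediction. Going above it with the tool turned +90°.

Emit:
{"fn": "apply_moves", "kwargs": {"increments": [[-0.2,0.01,-0.01,0,0,0,7],[-0.2,0.01,-0.01,0,0,0,7],[-0.2,0.01,-0.009,0,0,0,7],[-0.2,0,0,0,0,0,7],[-0.2,0,0,0,0,0,7]]}}

```text
time_s: 7.73
ee_pos: [509.9, 137.4, 208.9]
ee_rot: [-179.9, -0.0, 68.8]
force: [0.1, -0.0, -0.9]
gripper_width: 36.3
gripper_force: 0.0
```

Emit:
{"fn": "apply_moves", "kwargs": {"increments": [[-0.2,0,0,-0.01,0,0,7],[-0.2,0,0,-0.01,0,0,7],[-0.2,0,0,-0.01,0,0,7],[-0.2,0,0,-0.01,0,0,7],[-0.2,0,0,-0.01,0,0,7]]}}

```text
time_s: 8.15
ee_pos: [509.3, 138.0, 158.6]
ee_rot: [-180.0, -0.1, 103.9]
force: [0.1, 0.1, -0.6]
gripper_width: 36.1
gripper_force: 0.0
```

Emit:
{"fn": "apply_moves", "kwargs": {"increments": [[-0.2,0,0,-0.01,0,0,7],[-0.2,0,0,-0.01,0,0,7],[-0.2,0,0,0,0,0,6],[-0.2,0,0,0,0,0,0],[-0.2,0,0,0,0,0,0]]}}

```text
time_s: 8.57
ee_pos: [509.7, 137.6, 139.2]
ee_rot: [-180.0, -0.0, 123.4]
force: [-0.6, 0.5, -0.5]
gripper_width: 36.4
gripper_force: 0.0
```

```bash
python3 - <<'E'
from h import *
f=grab('wrist');s=status.state();print(s['ee_pos'],s['ee_rot'],s['gripper_width'],s['qpos'])
im=f['color'][:,:,::-1].copy()
for X in [(511.5,134,80),(511.5,134,58.5)]:
    u=proj(f,np.array(X),True);print(u);cv2.circle(im,tuple(int(round(a)) for a in u),2,(0,0,255),1)
u=proj(f,s['ee_pos']+[0,0,-14],True);cv2.circle(im,tuple(int(round(a)) for a in u),2,(255,0,0),-1)
cv2.imwrite('pics/w4.png',cv2.resize(im[60:360,120:520],None,fx=2,fy=2,interpolation=cv2.INTER_CUBIC))
E
```

```text
[509.98234442 137.4504246  139.51650997] [ 1.79976924e+02 -2.05004449e-02  1.23403669e+02] 36.60753208721868 [ 1.38198684e+01  1.83747450e+01  1.03356552e+02  3.18080033e-02
  5.82538382e+01 -1.96005289e+01]
(np.float64(318.3187341787658), np.float64(228.73567359509312))
(np.float64(318.2770054700098), np.float64(219.0725588318944))
```

View pics/w4.png

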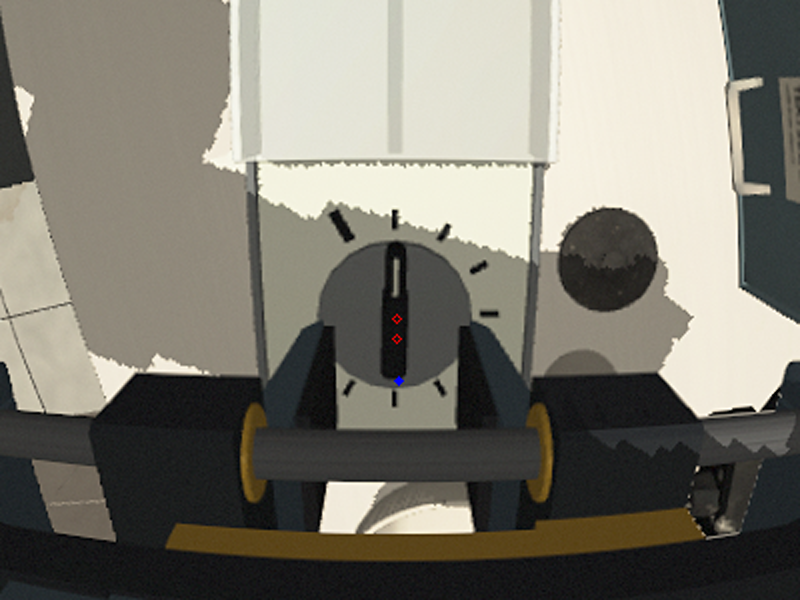

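The wing sits centred between the open fingers, with its axis at about (395,313), within a millimetre or two of the estimate. Descending and gripping.

Emit:
{"fn": "apply_moves", "kwargs": {"increments": [[-0.2,0.001,-0.002,-0.025,0,0,0],[-0.2,0,0,-0.022,0,0,0],[-0.2,0,0,-0.01,0,0,0],[-0.2,0,0,-0.005,0,0,0],[-0.2,0,0,0,0,0,0]]}}

```text
time_s: 9.03
ee_pos: [510.8, 134.7, 76.9]
ee_rot: [-179.9, -0.0, 123.5]
force: [-0.1, 0.2, 0.5]
gripper_width: 36.1
gripper_force: 0.0
```

Emit:
{"fn": "apply_moves", "kwargs": {"increments": [[-1,0,0,0,0,0,0],[-1,0,0,0,0,0,0],[-1,0,0,0,0,0,0],[-1,0,0,0,0,0,0],[-1,0,0,0,0,0,0]], "newtons": 25}}

```text
time_s: 9.45
ee_pos: [511.0, 134.2, 78.2]
ee_rot: [-180.0, 0.0, 123.5]
force: [-2.3, -2.3, 3.8]
gripper_width: 9.7
gripper_force: 25.0
```

Gripped at 9.7 mm. Turning clockwise (negative z) by 120°.

Emit:
{"fn": "apply_moves", "kwargs": {"increments": [[-1,0,0,0,0,0,-6],[-1,0,0,0,0,0,-6],[-1,0,0,0,0,0,-6],[-1,0,0,0,0,0,-6],[-1,0,0,0,0,0,-6]]}}

```text
time_s: 9.87
ee_pos: [512.1, 134.6, 78.2]
ee_rot: [179.8, -0.0, 93.2]
force: [1.5, -0.2, 1.6]
gripper_width: 9.9
gripper_force: 25.0
```

Emit:
{"fn": "apply_moves", "kwargs": {"increments": [[-1,0,0,0,0,0,-6],[-1,0,0,0,0,0,-6],[-1,0,0,0,0,0,-6],[-1,0,0,0,0,0,-6],[-1,0,0,0,0,0,-6]]}}

```text
time_s: 10.28
ee_pos: [513.4, 134.5, 78.2]
ee_rot: [179.7, -0.1, 63.3]
force: [4.8, -1.3, -0.8]
gripper_width: 10.0
gripper_force: 25.0
```

Emit:
{"fn": "apply_moves", "kwargs": {"increments": [[-1,0,0,0,0,0,-6],[-1,0,0,0,0,0,-6],[-1,0,0,0,0,0,-6],[-1,0,0,0,0,0,-6],[-1,0,0,0,0,0,-6]]}}

```text
time_s: 10.7
ee_pos: [514.3, 133.7, 78.2]
ee_rot: [179.7, -0.3, 33.3]
force: [5.9, -5.7, -1.8]
gripper_width: 9.7
gripper_force: 25.0
```

Emit:
{"fn": "apply_moves", "kwargs": {"increments": [[-1,0,0,0,0,0,-6],[-1,0,0,0,0,0,-6],[-1,0,0,0,0,0,-6],[-1,0,0,0,0,0,-6],[-1,0,0,0,0,0,-6]]}}

```text
time_s: 11.12
ee_pos: [514.5, 132.7, 78.3]
ee_rot: [179.7, -0.4, 3.5]
force: [4.7, -16.5, 0.2]
gripper_width: 9.4
gripper_force: 15.5
```

Emit:
{"fn": "apply_moves", "kwargs": {"increments": [[-1,0,0,0,0,0,0],[-0.2,0,0,0,0,0,0],[-0.2,0,0,0,0,0,0],[-0.2,0,0,0,0,0,0],[-0.2,0,0,0,0,0,0]]}}

```text
time_s: 11.53
ee_pos: [510.9, 134.8, 77.5]
ee_rot: [-180.0, 0.0, 3.5]
force: [-0.2, -0.5, -0.6]
gripper_width: 33.2
gripper_force: 0.0
```

Released; lifting and checking.

Emit:
{"fn": "apply_moves", "kwargs": {"increments": [[-0.2,0,0,0.03,0,0,0],[-0.2,0,0,0.04,0,0,0],[-0.2,0,0,0.04,0,0,0],[-0.2,0,0,0.03,0,0,0],[-0.2,0,0,0,0,0,0]]}}

```text
time_s: 11.95
ee_pos: [514.5, 135.7, 224.4]
ee_rot: [-179.8, -0.8, 3.5]
force: [0.4, 0.4, 0.6]
gripper_width: 36.6
gripper_force: 0.0
```

Emit:
{"fn": "apply_moves", "kwargs": {"increments": [[-0.2,-0.02,-0.03,0,0,0,6],[-0.2,-0.02,-0.03,0,0,0,6],[-0.2,0,0,0,0,0,6],[-0.2,0,0,0,0,0,6],[-0.2,0,0,0,0,0,6]]}}

```text
time_s: 12.37
ee_pos: [470.4, 74.3, 217.2]
ee_rot: [-180.0, 0.0, 33.8]
force: [0.3, 0.2, -0.4]
gripper_width: 36.5
gripper_force: 0.0
```

```bash
python3 - <<'E'
from h import *
f=grab('wrist');s=status.state();print(s['ee_pos'],s['ee_rot'],s['force'])
cv2.imwrite('pics/w5.png',cv2.resize(f['color'][20:270,120:520,::-1],None,fx=2,fy=2,interpolation=cv2.INTER_CUBIC))
E
```

```text
[470.50788482  74.47748415 217.11202463] [-1.79972316e+02  2.57430344e-02  3.39597390e+01] [ 0.52534004  1.06592158 -0.641843  ]
```

View pics/w5.png

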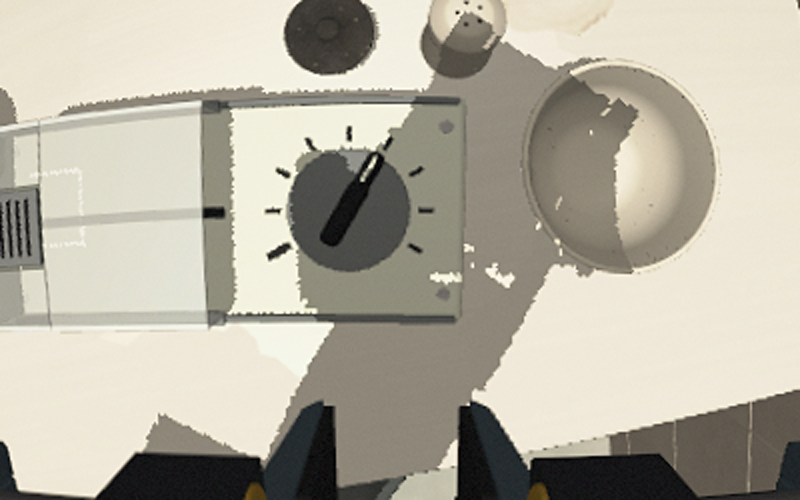

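The nose points at the rib at (388,145), the fifth clockwise from the long rib at (278,252). The cover is still open and the bystanders in view are upright and unmoved. Handing in.

```bash
python3 -c "
from h import *
print(env.job_done())"
```

```text
the job is handed in; nothing more can be done
None
```

I pressed the tab, slid the splash cover fully open, set the dial to the fifth click and handed the job in; no verdict came back, and the last picture shows the cover open and the bowl, salt shaker and plug undisturbed (the mug was out of frame).

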